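# Lay the zero rule against a chocolate slab and record it

## Task

First put the stray gold-foil bar that lies between the chocolate slab and the rule into the small white tub and let go of it. Then, keeping the rule flat on the table, bring it flush along a long edge of the slab with its red zero end level with the slab's end nearer the robot, without shoving the slab out of place. With the rule in place and left there, press the console's yellow key fully, let it up, then press the green key fully; press neither the red nor the blue key, and leave the other goods on the table where they are.

Things in the scene. Friction and masses are not known exactly. Their poses are not given: they have to be found in the camera images.
- slab: Loose dark-brown chocolate slab scored into 2 x 4 squares, 160 (its x) x 80 (its y) x 30 mm high over its squares (26 mm at the edges), about 0.45 kg; origin at the centre of its underside, long edges along its x axis, whose -x end is the end nearer the robot. It slides at a push of a few newtons. It lies either left or right of the rule, turned up to 0.25 rad from the robot's x axis.
- rule: Loose flat aluminium rule, a plain bar 200 (its x) x 90 (its y) x 16 mm high, about 0.42 kg, too wide to grip, black graduation ticks along both long edges and a red band at its zero end (-x end, the end nearer the robot); origin at the centre of its underside, z up. Lies flat, turned up to 0.3 rad from the robot's x axis.
- rule_zero (a point): The middle of the top edge of the rule's red zero end: 100 mm from the rule's origin along its -x, 16 mm up.
- stray: Loose gold-foil chocolate bar with a white paper band, 50 (its x) x 30 (its y) x 22 mm high, about 0.05 kg, flat on the table between slab and rule; origin at the centre of its underside.
- tub: Fixed open white plastic tub lined with brown paper, 150 (its x) x 130 (its y) x 50 mm high outside, walls and floor 5 mm; origin at the centre of its underside. A row of four small foil balls (24 mm) is fixed along the inside of its +x wall and fills the inside beyond 43 mm on its x; the rest is free. It stands at one side of the table, the console at the other.
- console: Fixed grey recording console, a block 130 x 130 x 40 mm high with a black screen 70 mm high along its +x edge; origin at the centre of its underside. It carries four round keys in a 2 x 2 pattern, 62 by 64 mm apart, whose colours are in any order.
- key_yellow_top (a point): Centre of the top of the yellow round spring key (26 mm across, in a black 42 mm collar) on the console, 62 mm above the table when up, 10 mm above its collar.
- key_yellow (a joint): Travel of the yellow key, m: 0 up, 0.006 fully down at 4 N (pressed straight down); it springs back.
- key_green_top (a point): Centre of the top of the green round spring key (26 mm across, in a black 42 mm collar) on the console, 62 mm above the table when up, 10 mm above its collar.
- key_green (a joint): Travel of the green key, m: 0 up, 0.006 fully down at 4 N (pressed straight down); it springs back.
- key_red_top (a point): Centre of the top of the red round spring key (26 mm across, in a black 42 mm collar) on the console, 62 mm above the table when up, 10 mm above its collar.
- key_red (a joint): Travel of the red key, m: 0 up, 0.006 fully down at 4 N (pressed straight down); it springs back.
- key_blue_top (a point): Centre of the top of the blue round spring key (26 mm across, in a black 42 mm collar) on the console, 62 mm above the table when up, 10 mm above its collar.
- key_blue (a joint): Travel of the blue key, m: 0 up, 0.006 fully down at 4 N (pressed straight down); it springs back.
- jar: Bystander: loose amber jar, 56 mm across, 85 mm high; origin at the centre of its underside.
- film: Bystander: loose upright yellow film roll, 68 mm across, 60 mm high; origin at the centre of its underside.
- egg_red: Bystander: loose red foil egg, 44 mm across, 52 mm high; origin at the centre of its underside.
- egg_blue: Bystander: loose blue foil egg, 44 mm across, 52 mm high; origin at the centre of its underside.
- egg_green: Bystander: loose green foil egg, 44 mm across, 52 mm high; origin at the centre of its underside.
- half_egg: Bystander: loose brown chocolate half egg, 48 mm across, 22 mm high; origin at the centre of its underside.
There are look-alikes about, which are no part of the job. What is shaped like the stray but pink or turquoise is not meant.

How it is judged:
On the way, in this order (a step that is already met when the one before it is completed fails the run):
1. the gold-foil bar lies in the tub, released (x of stray in the frame of tub between -0.07 and 0.07 m and y of stray in the frame of tub between -0.06 and 0.06 m and z of stray in the frame of tub below 0.035 m and contact force between stray and the fingers below 0.1 N), for 0.1 s.
2. the rule lies flush along a long edge of the slab, red end level with the slab's near end ((y of rule in the frame of slab between 0.082 and 0.088 m or y of rule in the frame of slab between -0.088 and -0.082 m) and angle between the x axis of rule and the x axis of slab, either way round below 0.025 rad and x of rule_zero in the frame of slab between -0.087 and -0.073 m), for 0.2 s.
3. the yellow key is pressed, the green one not (value of joint key_yellow above 0.004 m and value of joint key_green below 0.002 m), for 0.04 s.
4. the green key is pressed, the yellow one up again (value of joint key_green above 0.004 m and value of joint key_yellow below 0.002 m), for 0.04 s.
At the end, for the whole second after the job is handed in: The gold-foil bar lies in the tub; the rule lies flush along one long edge of the slab (their centre lines 85 mm apart within 3 mm, parallel within 0.025 rad), its red end level with the slab's near end within 7 mm; all keys are up and everything is at rest (all of step 2 and x of stray in the frame of tub between -0.07 and 0.07 m and y of stray in the frame of tub between -0.06 and 0.06 m and z of stray in the frame of tub below 0.035 m and value of joint each of key_yellow, key_green, key_red, key_blue below 0.002 m and linear speed of each of rule, slab below 0.01 m/s and linear speed of stray below 0.02 m/s); the robot touches nothing.
It fails at once if a key is pressed while the rule is not flush and level (value of joint any of key_yellow, key_green above 0.003 m and not ((y of rule in the frame of slab between 0.082 and 0.088 m or y of rule in the frame of slab between -0.088 and -0.082 m) and angle between the x axis of rule and the x axis of slab, either way round below 0.025 rad and x of rule_zero in the frame of slab between -0.087 and -0.073 m)).
It fails at once if the red or blue key is pressed (value of joint any of key_red, key_blue above 0.003 m).
It fails at once if the slab is shoved more than 15 mm (distance of slab from where it was at the start of the episode above 0.015 m).
It fails at once if the rule is lifted or tipped off the table (height (world z) of rule above 0.015 m or angle between rule's own z axis and vertical above 0.15 rad).
It fails at once if another thing on the table is moved more than 20 mm or knocked over (distance of any of jar, film, egg_red, egg_blue, egg_green, half_egg from where it was at the start of the episode above 0.02 m or angle between any of jar, film, egg_red, egg_blue, egg_green, half_egg's own z axis and vertical above 0.5 rad).
It also fails if it takes over 72 s, if anything falls off the work surface, if the arm or the gripper's body presses on something with over 40 N, if the wrist force passes 120 N, or if a joint passes its speed limit or range.

## Robot

A 6-joint arm with a two-finger parallel gripper is mounted at the origin on the work surface. World frame = base frame: x ahead of the robot, y to its left, z up, the work surface at z = 0. Lengths are in m, angles in rad, forces in N, time in s.
With the tool pointing down it reaches from about 0.35 to 0.775 m from the base axis. Payload 7.3 kg.
Tool frame: the origin (TCP) lies on the front face of the gripper's body, between the roots of the fingers; the fingertips stand ahead of it and the grasp point (between the pads) lies 47 mm ahead of it (finger_overhang is the z of the fingertips in the tool frame, in m); z points along the fingers, y is the line along which they close (so a half turn about z gives the same grasp; the last joint's range is limited). The gripper opens to 92 mm and grips with 3 to 60 N. Pads are 19 mm wide; open, the fingers measure 130 mm over their backs; the gripper's body (75 mm by 190 mm) begins 47 mm behind the grasp point.
Start: joints at [1.198, 0.342, 1.524, -0, 1.275, -0.146], TCP at [0.118, 0.512, 0.292] pointing down, gripper open.
Joint ranges: [-2.53, 2.53], [-0.77, 2.02], [0.04, 2.7], [-1, 4.14], [0.28, 2.66], [-3.11, 3.11]. Speed limits (rad/s): [2.57, 2.57, 3.14, 3.14, 3.14, 3.14].

## Interface

Orientations are given as [roll, pitch, yaw] about the fixed x, y, z axes, in that order (R = Rz(yaw) Ry(pitch) Rx(roll)).
In Python, from cell import * gives the robot as it stands. The module is installed in compiled form; this text tells all that it offers.
- The arm moves only by the tool arm_command, never from a script. Its argument "series" is a list of rows, each an object of numbers: "x", "y", "z": the shift along the tool's x, y, z in mm; "rx", "ry", "rz": the turn, a rotation vector about the tool's x, y, z in degrees. A call has 1 to 20 rows; each row is the pose to reach, as a shift and turn from the pose commanded when the call began, along the tool's axes at that moment; what a row does not reach only later rows make up. A row lasts 1/10 s, in which the tool goes at most 50 mm and 8.59 degrees, less where a joint would pass 70% of its speed; a pose out of reach is approached as far as the arm can. A call with a gripper value outside its range is refused whole. "hand" is the finger opening in mm, from 0 to 91.8, set as the call begins (left out, the last holds). The fingers move at their own pace and stop on an object; "squeeze" is the grip in N (left out, the last holds). Time passes only in rows, so rows that repeat a pose let the fingers close. It gives the time, the measured TCP pose, the force, the opening and the grip force at its end, in the units of the state.
- observe(): the state, without advancing time (a new reading comes with each control period).
- read_camera(name): name is "side" or "top"; returns a dict with "pixels" (420x560x3 uint8, blue, green, red), "K" (3x3 intrinsics, pixels), "rvec" (rotation vector, rad) and "tvec" (3), from world to camera coordinates, as OpenCV has them. Camera axes: x right, y down, z forward; pixel columns grow to the right and rows downward; lengths in m; the calibration is good to about 2 mm. A picture is of the moment at which its call begins. There is no depth.
- hand_in(): hands the job in; it is judged then, once.
Trained networks look in a picture, given as the dict that the camera call returned (one of the last four; its "shot" number tells which), for a name from the list of things; names that differ only in an ending like _2 or _b are one class to them, and where a whole thing is asked for, a point or a joint stands for the part that bears it (a point fixed in the world has none). Each returns a list of dicts, best first, with "confidence" (0 to 1); they miss things now and then, are a little off and sometimes report something else, mostly with a low value. They report only what shows in the picture. A call takes as long as a camera call. They do not tell look-alikes from the thing itself.
- boxes_of(picture, query): "point" ([x, y, z] in m, in world coordinates, good to about 4 mm: the middle of the surface that is visible of it).
- trace(picture, query): "pixels" (420x560 bool, what is visible of it).
- mark_of(picture, query): "point" ([x, y, z] in m, in world coordinates, good to about 4 mm: a listed point, or the origin of a listed thing).
The state is a dict: "time": time; "qpos": joint angles; "qvel": joint speeds; "joint_efforts": joint torques, N m; "tool_pos": TCP position; "tool_rot": TCP orientation; "contact_force": force on the tool from outside, world axes, zero at the start; "torque": the same for the moment, N m; "opening": finger opening in m; "grip_force": force on a finger pad.
Only numpy, scipy, OpenCV 4.12 (cv2) and the standard library are available. Lean on these libraries where they do the work, as an engineer would, in place of code of your own. Each camera call takes 0.05 s, during which the arm holds its last target. There are 200 camera calls.

## Working session

There is one attempt and no reset: what is moved stays moved. The work goes in short steps, Python scripts to look and compute and a tool call to move; the robot and the scene stay as the last step left them, time stands still between calls to the robot, and variables do not carry over. Pictures are saved under pics/ and viewed, at most 10 in all, crops included, and the job is handed in when it is done.

Besides the shell and the picture viewer there is one more tool, called after "Emit:" by a JSON object that holds its "api" and its "payload". arm_command: Moves the arm, as the interface text tells. Its arguments: {"type":"object","properties":{"series":{"type":"array"},"hand":{"type":"number"},"squeeze":{"type":"number"}},"required":["series"]}

```bash
mkdir -p pics; cat > h.py <<'E'
from cell import *
import numpy as np, cv2
def save(p,n): cv2.imwrite('pics/'+n+'.png',p['pixels'])
def ray(p,uv,z):
    R=cv2.Rodrigues(np.array(p['rvec'],float))[0]; t=np.array(p['tvec'],float).ravel(); K=np.array(p['K'])
    uv=np.atleast_2d(np.array(uv,float)); d=(np.linalg.inv(K)@np.c_[uv,np.ones(len(uv))].T).T@R
    c=-R.T@t
    return c+d*((z-c[2])/d[:,2])[:,None]
def proj(p,X): return cv2.projectPoints(np.atleast_2d(np.array(X,float)),np.array(p['rvec'],float),np.array(p['tvec'],float),np.array(p['K']),None)[0][:,0]
E
python3 - <<'E'
from h import *
np.set_printoptions(precision=4,suppress=True)
s=observe(); print({k:np.round(v,4) for k,v in s.items()})
a=read_camera('top'); save(a,'top0')
b=read_camera('side'); save(b,'side0')
for q in ['slab','rule','rule_zero','stray','tub','console','key_yellow_top','key_green_top','key_red_top','key_blue_top','jar','film','egg_red','egg_blue','egg_green','half_egg']:
    print(q,[(n,np.round(m['point'],4),round(m['confidence'],2)) for n,p in (('t',a),('s',b)) for m in mark_of(p,q)[:3]])
E
```

```text
{'time': np.float64(0.0), 'qpos': array([ 1.198 ,  0.3427,  1.525 , -0.    ,  1.2754, -0.146 ]), 'qvel': array([-0.0011, -0.0001,  0.0004,  0.0017, -0.0001, -0.0008]), 'joint_efforts': array([ -0.0027, -43.1242, -24.4206,   0.0716,   0.056 ,  -0.0001]), 'tool_pos': array([0.1179, 0.5113, 0.2915]), 'tool_rot': array([-3.1401, -0.0002,  2.9148]), 'contact_force': array([-0.2878,  0.1117,  0.8616]), 'torque': array([-0.0462, -0.0336,  0.0197]), 'grip_force': np.float64(0.0), 'opening': np.float64(0.0921)}
slab [('t', array([ 0.5813, -0.109 ,  0.0014]), 0.65), ('s', array([ 0.5797, -0.1091, -0.    ]), 0.58)]
rule [('t', array([0.5937, 0.1042, 0.0009]), 0.74), ('s', array([0.5936, 0.1088, 0.0015]), 0.79), ('s', array([0.5246, 0.4163, 0.065 ]), 0.62)]
rule_zero [('t', array([0.4969, 0.1027, 0.0162]), 0.89), ('t', array([0.4711, 0.4179, 0.0614]), 0.61), ('s', array([0.495 , 0.1058, 0.0198]), 0.74)]
stray [('t', array([0.3397, 0.0274, 0.0013]), 0.8), ('t', array([ 0.393 , -0.0975, -0.0016]), 0.69), ('t', array([0.5713, 0.005 , 0.0011]), 0.64), ('s', array([0.5714, 0.0044, 0.0014]), 0.8), ('s
[... 1041 characters left out ...]
 0.7453,  0.2278, -0.0002]), 0.25)]
egg_red [('t', array([ 0.6443,  0.2928, -0.0016]), 0.69), ('s', array([ 0.6469,  0.2935, -0.0014]), 0.72), ('s', array([ 0.5796, -0.1089, -0.    ]), 0.35)]
egg_blue [('t', array([ 0.6575, -0.3067,  0.0011]), 0.66), ('t', array([0.5082, 0.3824, 0.0011]), 0.19), ('s', array([ 0.6537, -0.3064,  0.0057]), 0.62)]
egg_green [('t', array([ 0.3933,  0.2633, -0.003 ]), 0.55), ('s', array([ 0.5808, -0.1104, -0.0001]), 0.58), ('s', array([0.395 , 0.2636, 0.0054]), 0.56), ('s', array([0.5297, 0.3493, 0.061 ]), 0.44)]
half_egg [('t', array([0.4662, 0.3591, 0.0619]), 0.61), ('t', array([ 0.4052, -0.2573,  0.0006]), 0.54), ('s', array([ 0.4051, -0.2576, -0.001 ]), 0.53)]
```

View pics/top0.png

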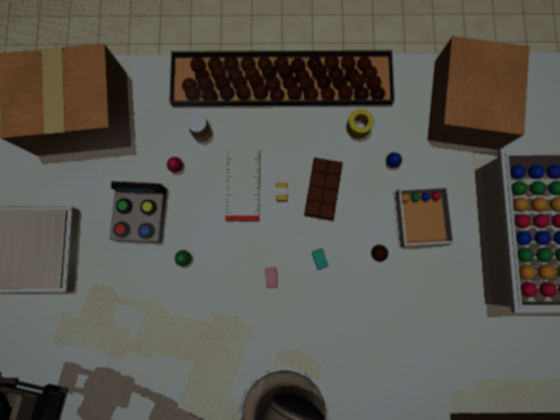

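View pics/side0.png

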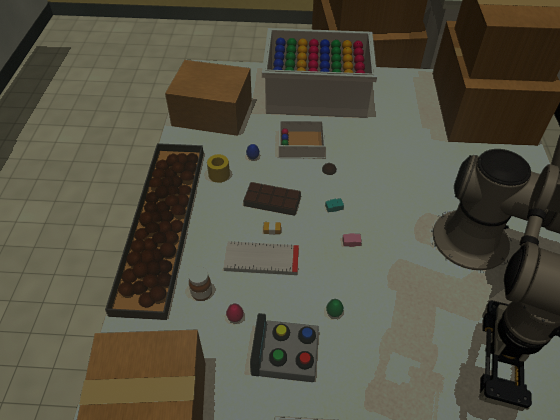

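The networks' finds match the pictures: gold stray at (282,191), rule (243,185), slab (323,188), tub (425,217). The keys are yellow (148,206), green (123,205), red (121,229) and blue (146,230). Next I'll fit the box poses to the masks.

```bash
cat >> h.py <<'E'
from scipy.optimize import minimize
DIM=dict(slab=(.16,.08,.028),rule=(.2,.09,.016),stray=(.05,.03,.022),tub=(.15,.13,.05))
def loc(v,q): # v=(x,y,yaw), local point(s)
    c,s=np.cos(v[2]),np.sin(v[2]); q=np.atleast_2d(q)
    return np.c_[v[0]+c*q[:,0]-s*q[:,1], v[1]+s*q[:,0]+c*q[:,1], q[:,2]]
def fit(items,name,x0):
    L,W,H=DIM[name]; C=np.array([(a*L/2,b*W/2,z) for a in(-1,1) for b in(-1,1) for z in(0,H)])
    def sil(p,v):
        h=cv2.convexHull((proj(p,loc(v,C))).astype(np.float32))
        m=np.zeros((420*4,560*4),np.uint8); cv2.fillPoly(m,[np.round((h*4+1.5)*16).astype(np.int32)],255,shift=4)
        return cv2.resize(m,(560,420),interpolation=cv2.INTER_AREA)/255.
    def cost(v): return sum(np.abs(sil(p,v)-m).sum() for p,m in items)
    r=minimize(cost,x0,method='Nelder-Mead',options=dict(initial_simplex=np.array(x0)+np.array([[0,0,0],[.01,0,0],[0,.01,0],[0,0,.15]]),xatol=1e-4,fatol=.05,maxiter=150))
    return r.x, r.fun/sum(m.sum() for _,m in items)
def pose(pics,name,near):
    it=[];o=[]
    for p in pics:
        ts=trace(p,name); best=None
        for t in ts:
            m=t['pixels']
            if m.sum()<20: continue
            c=ray(p,[np.argwhere(m).mean(0)[::-1]],.015)[0]; d=np.hypot(*(c[:2]-near))
            if d<.04 and (best is None or d<best[0]): best=(d,m)
        if best: it.append((p,best[1].astype(float))); 
    for i in it: o.append(fit([i],name,[near[0],near[1],0.]))
    if len(it)>1: o.append(fit(it,name,[near[0],near[1],0.]))
    return o
E
python3 - <<'E'
from h import *
import cell; print([n for n in dir(cell) if 'over' in n], getattr(cell,'finger_overhang',None))
a=read_camera('top'); b=read_camera('side')
for n,c in dict(slab=(.58,-.109),rule=(.594,.105),stray=(.571,.005),tub=(.501,-.372)).items():
    for v,f in pose([a,b],n,np.array(c)): print(n,np.round(v,4),round(f,3))
E
```

```text
['finger_overhang'] 0.0655
slab [ 0.5806 -0.1114 -0.1863] 0.031
slab [ 0.579  -0.1102 -0.188 ] 0.116
slab [ 0.5806 -0.1114 -0.1838] 0.068
rule [ 0.5959  0.1064 -0.0014] 0.037
rule [ 0.594   0.1077 -0.0026] 0.034
rule [ 0.5955  0.1069 -0.0039] 0.04
stray [0.5755 0.0026 0.0047] 0.215
stray [0.5728 0.0039 0.0656] 0.163
stray [0.5729 0.0031 0.0219] 0.197
tub [ 0.5014 -0.3746  0.0736] 0.021
```

```bash
cat >> h.py <<'E'
from scipy.spatial.transform import Rotation as Ro
def plan(start,*targets):
    """start: (x,y,z,yaw) commanded, targets likewise (tool down); prints tool-axis shift mm and rz deg"""
    R=Ro.from_euler('xyz',[np.pi,0,start[3]]).as_matrix()
    for t in targets:
        d=R.T@(np.array(t[:3])-np.array(start[:3]))*1000
        print('x %.1f y %.1f z %.1f rz %.2f'%(*d,-np.degrees(t[3]-start[3])))
E
python3 - <<'E'
from h import *
H=np.pi/2
plan((.118,.512,.292,2.915),(.572,.004,.15,H+.02),(.572,.004,.0695,H+.02))
plan((.572,.004,.0695,H+.02),(.572,.004,.17,H+.02),(.490,-.375,.17,H+.07),(.490,-.375,.08,H+.07))
E
```

```text
x -556.5 y -393.0 z 142.0 rz 75.87
x -556.5 y -393.0 z 222.5 rz 75.87
x 0.0 y 0.0 z -100.5 rz -0.00
x -377.3 y -89.6 z -100.5 rz -2.86
x -377.3 y -89.6 z -10.5 rz -2.86
```

Emit:
{"api": "arm_command", "payload": {"series": [{"x":-556.5,"y":-393,"z":142,"rz":75.9},{"x":-556.5,"y":-393,"z":142,"rz":75.9},{"x":-556.5,"y":-393,"z":142,"rz":75.9},{"x":-556.5,"y":-393,"z":142,"rz":75.9},{"x":-556.5,"y":-393,"z":142,"rz":75.9},{"x":-556.5,"y":-393,"z":142,"rz":75.9},{"x":-556.5,"y":-393,"z":142,"rz":75.9},{"x":-556.5,"y":-393,"z":142,"rz":75.9},{"x":-556.5,"y":-393,"z":142,"rz":75.9},{"x":-556.5,"y":-393,"z":142,"rz":75.9},{"x":-556.5,"y":-393,"z":142,"rz":75.9},{"x":-556.5,"y":-393,"z":142,"rz":75.9},{"x":-556.5,"y":-393,"z":142,"rz":75.9},{"x":-556.5,"y":-393,"z":142,"rz":75.9},{"x":-556.5,"y":-393,"z":142,"rz":75.9},{"x":-556.5,"y":-393,"z":142,"rz":75.9},{"x":-556.5,"y":-393,"z":142,"rz":75.9},{"x":-556.5,"y":-393,"z":142,"rz":75.9},{"x":-556.5,"y":-393,"z":142,"rz":75.9}], "hand": 80}}

```text
invalid input
```

Emit:
{"api": "arm_command", "payload": {"series": [{"x":-40,"y":-28,"z":10,"rx":0,"ry":0,"rz":5}], "hand": 80, "squeeze": 15}}

```text
time: 2.3
tool_pos: [0.1492, 0.4779, 0.283]
tool_rot: [3.137, -0.001, 2.831]
contact_force: [2.2, 0.1, -0.6]
opening: 0.0879
grip_force: 0.0
```

```bash
python3 - <<'E'
from h import *
H=np.pi/2
R=Ro.from_euler('xyz',[np.pi,0,2.915]).as_matrix()
s=np.array([.118,.512,.292])+R@[.04*-1,-.028,.010]; y=2.915-np.radians(5); print(s,y)
plan((*s,y),(.572,.004,.15,H+.02),(.572,.004,.0695,H+.02))
E
```

```text
[0.15068706 0.47572941 0.282     ] 2.8277335374002837
x -546.4 y -318.6 z 132.0 rz 70.87
x -546.4 y -318.6 z 212.5 rz 70.87
```

Emit:
{"api": "arm_command", "payload": {"series": [{"x":0,"y":0,"z":0,"rx":0,"ry":0,"rz":70}]}}

```text
time: 2.4
tool_pos: [0.1524, 0.4722, 0.2809]
tool_rot: [-3.138, 0.002, 2.671]
contact_force: [-0.2, 0.3, -0.1]
opening: 0.0819
grip_force: 0.0
```

```bash
python3 - <<'E'
from h import *
H=np.pi/2
plan((.1507,.4757,.282,2.678),(.572,.004,.15,H+.02),(.572,.004,.0695,H+.02))
E
```

```text
x -587.8 y -233.5 z 132.0 rz 62.29
x -587.8 y -233.5 z 212.5 rz 62.29
```

Emit:
{"api": "arm_command", "payload": {"series": [{"x":-588,"y":-233,"z":132,"rx":0,"ry":0,"rz":62},{"x":-588,"y":-233,"z":132,"rx":0,"ry":0,"rz":62},{"x":-588,"y":-233,"z":132,"rx":0,"ry":0,"rz":62},{"x":-588,"y":-233,"z":132,"rx":0,"ry":0,"rz":62},{"x":-588,"y":-233,"z":132,"rx":0,"ry":0,"rz":62},{"x":-588,"y":-233,"z":132,"rx":0,"ry":0,"rz":62},{"x":-588,"y":-233,"z":132,"rx":0,"ry":0,"rz":62},{"x":-588,"y":-233,"z":132,"rx":0,"ry":0,"rz":62},{"x":-588,"y":-233,"z":132,"rx":0,"ry":0,"rz":62},{"x":-588,"y":-233,"z":132,"rx":0,"ry":0,"rz":62},{"x":-588,"y":-233,"z":132,"rx":0,"ry":0,"rz":62},{"x":-588,"y":-233,"z":132,"rx":0,"ry":0,"rz":62},{"x":-588,"y":-233,"z":132,"rx":0,"ry":0,"rz":62},{"x":-588,"y":-233,"z":132,"rx":0,"ry":0,"rz":62},{"x":-588,"y":-233,"z":132,"rx":0,"ry":0,"rz":62},{"x":-588,"y":-233,"z":132,"rx":0,"ry":0,"rz":62}]}}

```text
time: 4.0
tool_pos: [0.5715, 0.0046, 0.1503]
tool_rot: [-3.141, -0.0, 1.596]
contact_force: [-0.1, 0.6, 0.0]
opening: 0.08
grip_force: 0.0
```

Emit:
{"api": "arm_command", "payload": {"series": [{"x":0,"y":0,"z":40,"rx":0,"ry":0,"rz":0},{"x":0,"y":0,"z":81,"rx":0,"ry":0,"rz":0},{"x":0,"y":0,"z":81,"rx":0,"ry":0,"rz":0},{"x":0,"y":0,"z":81,"rx":0,"ry":0,"rz":0}]}}

```text
time: 4.4
tool_pos: [0.5716, 0.0052, 0.0693]
tool_rot: [-3.141, -0.0, 1.597]
contact_force: [0.1, 0.1, -0.2]
opening: 0.0799
grip_force: 0.0
```

Emit:
{"api": "arm_command", "payload": {"series": [{"x":0,"y":0,"z":0,"rx":0,"ry":0,"rz":0},{"x":0,"y":0,"z":0,"rx":0,"ry":0,"rz":0},{"x":0,"y":0,"z":0,"rx":0,"ry":0,"rz":0},{"x":0,"y":0,"z":0,"rx":0,"ry":0,"rz":0},{"x":0,"y":0,"z":0,"rx":0,"ry":0,"rz":0},{"x":0,"y":0,"z":0,"rx":0,"ry":0,"rz":0}], "hand": 40, "squeeze": 15}}

```text
time: 5.0
tool_pos: [0.5723, 0.0038, 0.0695]
tool_rot: [3.141, -0.0, 1.595]
contact_force: [-0.9, 1.3, 2.9]
opening: 0.05
grip_force: 15.0
```

Emit:
{"api": "arm_command", "payload": {"series": [{"x":0,"y":0,"z":-50,"rx":0,"ry":0,"rz":0},{"x":0,"y":0,"z":-90,"rx":0,"ry":0,"rz":0},{"x":-377,"y":-92,"z":-100,"rx":0,"ry":0,"rz":-2.5},{"x":-377,"y":-92,"z":-100,"rx":0,"ry":0,"rz":-2.5},{"x":-377,"y":-92,"z":-100,"rx":0,"ry":0,"rz":-2.5},{"x":-377,"y":-92,"z":-100,"rx":0,"ry":0,"rz":-2.5},{"x":-377,"y":-92,"z":-100,"rx":0,"ry":0,"rz":-2.5},{"x":-377,"y":-92,"z":-100,"rx":0,"ry":0,"rz":-2.5},{"x":-377,"y":-92,"z":-100,"rx":0,"ry":0,"rz":-2.5},{"x":-377,"y":-92,"z":-100,"rx":0,"ry":0,"rz":-2.5},{"x":-377,"y":-92,"z":-100,"rx":0,"ry":0,"rz":-2.5},{"x":-377,"y":-92,"z":-100,"rx":0,"ry":0,"rz":-2.5},{"x":-377,"y":-92,"z":-100,"rx":0,"ry":0,"rz":-2.5},{"x":-377,"y":-92,"z":-100,"rx":0,"ry":0,"rz":-2.5},{"x":-377,"y":-92,"z":-50,"rx":0,"ry":0,"rz":-2.5},{"x":-377,"y":-92,"z":-12,"rx":0,"ry":0,"rz":-2.5},{"x":-377,"y":-92,"z":-12,"rx":0,"ry":0,"rz":-2.5},{"x":-377,"y":-92,"z":-12,"rx":0,"ry":0,"rz":-2.5}]}}

```text
time: 6.8
tool_pos: [0.49, -0.3747, 0.0817]
tool_rot: [-3.141, -0.001, 1.64]
contact_force: [0.6, 0.4, -0.6]
opening: 0.0497
grip_force: 15.0
```

Emit:
{"api": "arm_command", "payload": {"series": [{"x":0,"y":0,"z":0,"rx":0,"ry":0,"rz":0},{"x":0,"y":0,"z":0,"rx":0,"ry":0,"rz":0},{"x":0,"y":0,"z":0,"rx":0,"ry":0,"rz":0},{"x":0,"y":0,"z":-50,"rx":0,"ry":0,"rz":0},{"x":0,"y":0,"z":-100,"rx":0,"ry":0,"rz":0},{"x":0,"y":0,"z":-100,"rx":0,"ry":0,"rz":0}], "hand": 60}}

```text
time: 7.4
tool_pos: [0.492, -0.3778, 0.1896]
tool_rot: [3.132, 0.011, 1.639]
contact_force: [-0.2, -0.3, -0.0]
opening: 0.0599
grip_force: 0.0
```

```bash
python3 - <<'E'
from h import *
th=-.185; H=np.pi/2
s=(.4895,-.3755,.1815,1.6396); print(observe()['tool_pos'])
a=read_camera('top'); print([(np.round(m['point'],3),round(m['confidence'],2)) for m in mark_of(a,'stray')])
R=Ro.from_euler('z',th).as_matrix(); A=(.598,.183)
plan((*observe()['tool_pos'],1.6396),(*A,.17,H+th),(*A,.0695,H+th))
E
```

```text
[ 0.49202437 -0.37779731  0.18956238]
[(array([0.338, 0.028, 0.001]), 0.79), (array([ 0.492, -0.377,  0.008]), 0.62), (array([ 0.391,  0.263, -0.003]), 0.36)]
x 550.1 y 146.2 z 13.4 rz 14.54
x 550.1 y 146.2 z 113.9 rz 14.54
```

Stray is in the tub. Now go to the rule's outer side.

Emit:
{"api": "arm_command", "payload": {"series": [{"x":550,"y":146,"z":0,"rx":0,"ry":0,"rz":14.5},{"x":550,"y":146,"z":0,"rx":0,"ry":0,"rz":14.5},{"x":550,"y":146,"z":0,"rx":0,"ry":0,"rz":14.5},{"x":550,"y":146,"z":0,"rx":0,"ry":0,"rz":14.5},{"x":550,"y":146,"z":0,"rx":0,"ry":0,"rz":14.5},{"x":550,"y":146,"z":0,"rx":0,"ry":0,"rz":14.5},{"x":550,"y":146,"z":0,"rx":0,"ry":0,"rz":14.5},{"x":550,"y":146,"z":0,"rx":0,"ry":0,"rz":14.5},{"x":550,"y":146,"z":0,"rx":0,"ry":0,"rz":14.5},{"x":550,"y":146,"z":0,"rx":0,"ry":0,"rz":14.5},{"x":550,"y":146,"z":0,"rx":0,"ry":0,"rz":14.5},{"x":550,"y":146,"z":0,"rx":0,"ry":0,"rz":14.5},{"x":550,"y":146,"z":0,"rx":0,"ry":0,"rz":14.5},{"x":550,"y":146,"z":0,"rx":0,"ry":0,"rz":14.5},{"x":550,"y":146,"z":0,"rx":0,"ry":0,"rz":14.5}], "hand": 91.5}}

```text
time: 9.0
tool_pos: [0.5975, 0.1816, 0.1807]
tool_rot: [-3.14, 0.001, 1.384]
contact_force: [-0.2, 0.2, -0.6]
opening: 0.0914
grip_force: 0.0
```

Emit:
{"api": "arm_command", "payload": {"series": [{"x":0,"y":0,"z":50,"rx":0,"ry":0,"rz":0},{"x":0,"y":0,"z":90,"rx":0,"ry":0,"rz":0},{"x":0,"y":0,"z":111,"rx":0,"ry":0,"rz":0},{"x":0,"y":0,"z":111,"rx":0,"ry":0,"rz":0},{"x":-10,"y":0,"z":111,"rx":0,"ry":0,"rz":0},{"x":-18,"y":0,"z":111,"rx":0,"ry":0,"rz":0},{"x":-26,"y":0,"z":111,"rx":0,"ry":0,"rz":0},{"x":-34,"y":0,"z":111,"rx":0,"ry":0,"rz":0},{"x":-42,"y":0,"z":111,"rx":0,"ry":0,"rz":0},{"x":-50,"y":0,"z":111,"rx":0,"ry":0,"rz":0},{"x":-58,"y":0,"z":111,"rx":0,"ry":0,"rz":0},{"x":-66,"y":0,"z":111,"rx":0,"ry":0,"rz":0},{"x":-74,"y":0,"z":111,"rx":0,"ry":0,"rz":0},{"x":-82,"y":0,"z":111,"rx":0,"ry":0,"rz":0},{"x":-90,"y":0,"z":111,"rx":0,"ry":0,"rz":0},{"x":-98,"y":0,"z":111,"rx":0,"ry":0,"rz":0}]}}

```text
time: 10.6
tool_pos: [0.5795, 0.0863, 0.0702]
tool_rot: [-3.141, -0.0, 1.386]
contact_force: [1.6, 3.7, 2.4]
opening: 0.0912
grip_force: 2.0
```

Emit:
{"api": "arm_command", "payload": {"series": [{"x":-8,"y":0,"z":0,"rx":0,"ry":0,"rz":0},{"x":-15,"y":0,"z":0,"rx":0,"ry":0,"rz":0},{"x":-21,"y":0,"z":0,"rx":0,"ry":0,"rz":0},{"x":-25,"y":0,"z":0,"rx":0,"ry":0,"rz":0},{"x":-28,"y":0,"z":0,"rx":0,"ry":0,"rz":0},{"x":-28,"y":0,"z":0,"rx":0,"ry":0,"rz":0},{"x":-28,"y":0,"z":0,"rx":0,"ry":0,"rz":0}]}}

```text
time: 11.3
tool_pos: [0.5741, 0.0591, 0.0698]
tool_rot: [-3.14, 0.001, 1.386]
contact_force: [0.0, 0.2, -0.0]
opening: 0.0914
grip_force: 0.0
```

Emit:
{"api": "arm_command", "payload": {"series": [{"x":15,"y":0,"z":0,"rx":0,"ry":0,"rz":0},{"x":15,"y":0,"z":-50,"rx":0,"ry":0,"rz":0},{"x":-56,"y":-132,"z":-120,"rx":0,"ry":0,"rz":-90},{"x":-56,"y":-132,"z":-120,"rx":0,"ry":0,"rz":-90},{"x":-56,"y":-132,"z":-120,"rx":0,"ry":0,"rz":-90},{"x":-56,"y":-132,"z":-120,"rx":0,"ry":0,"rz":-90},{"x":-56,"y":-132,"z":-120,"rx":0,"ry":0,"rz":-90},{"x":-56,"y":-132,"z":-120,"rx":0,"ry":0,"rz":-90},{"x":-56,"y":-132,"z":-120,"rx":0,"ry":0,"rz":-90},{"x":-56,"y":-132,"z":-120,"rx":0,"ry":0,"rz":-90},{"x":-56,"y":-132,"z":-120,"rx":0,"ry":0,"rz":-90},{"x":-56,"y":-132,"z":-120,"rx":0,"ry":0,"rz":-90},{"x":-56,"y":-132,"z":-120,"rx":0,"ry":0,"rz":-90},{"x":-56,"y":-132,"z":-120,"rx":0,"ry":0,"rz":-90},{"x":-56,"y":-132,"z":-120,"rx":0,"ry":0,"rz":-90}], "hand": 30}}

```text
time: 12.8
tool_pos: [0.4345, 0.0292, 0.1902]
tool_rot: [3.142, -0.0, 2.955]
contact_force: [-0.6, 0.3, 0.5]
opening: 0.03
grip_force: 0.0
```

```bash
cat >> h.py <<'E'
def rel(r,s):
    c,sn=np.cos(s[2]),np.sin(s[2]); d=r[:2]-s[:2]
    x,y=c*d[0]+sn*d[1],-sn*d[0]+c*d[1]; a=r[2]-s[2]
    return 'rule in slab: x %.4f y %.4f ang %.4f zero x %.4f'%(x,y,a,x-.1*np.cos(a))
E
python3 - <<'E'
from h import *
a=read_camera('top'); b=read_camera('side'); save(a,'top1'); save(b,'side1')
S=pose([a,b],'slab',np.array([.58,-.11])); Q=pose([a,b],'rule',np.array([.56,.007]))
for l in (S,Q):
    for v,f in l: print(np.round(v,4),round(f,3))
for q,s in zip(Q,S): print(rel(q[0],s[0]))
print(observe()['time'])
E
```

```text
[ 0.5811 -0.1108 -0.1881] 0.042
[ 0.5784 -0.1117 -0.1811] 0.067
[ 0.5805 -0.1109 -0.177 ] 0.058
[ 0.5664  0.0026 -0.1932] 0.037
rule in slab: x -0.0356 y 0.1086 ang -0.0051 zero x -0.1356
13.1
```

View pics/side1.png

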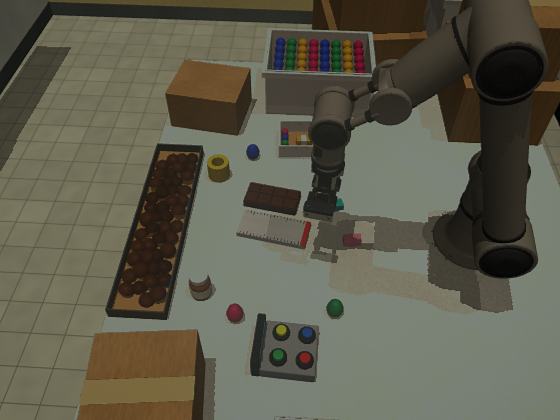

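View pics/top1.png

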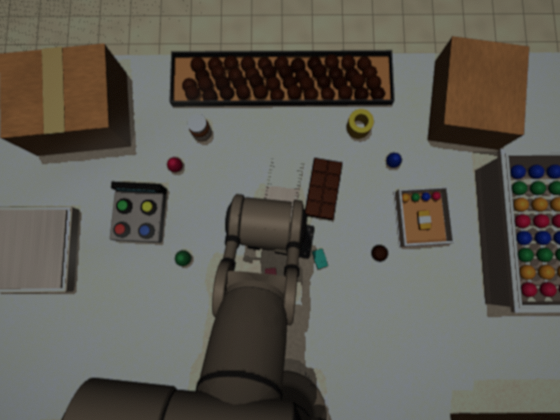

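Emit:
{"api": "arm_command", "payload": {"series": [{"x":0,"y":0,"z":50,"rx":0,"ry":0,"rz":0},{"x":0,"y":0,"z":95,"rx":0,"ry":0,"rz":0},{"x":0,"y":0,"z":120,"rx":0,"ry":0,"rz":0},{"x":-10,"y":0,"z":120,"rx":0,"ry":0,"rz":0},{"x":-18,"y":0,"z":120,"rx":0,"ry":0,"rz":0},{"x":-25,"y":0,"z":120,"rx":0,"ry":0,"rz":0},{"x":-32,"y":0,"z":120,"rx":0,"ry":0,"rz":0},{"x":-39,"y":0,"z":120,"rx":0,"ry":0,"rz":0},{"x":-46,"y":0,"z":120,"rx":0,"ry":0,"rz":0},{"x":-53,"y":0,"z":120,"rx":0,"ry":0,"rz":0},{"x":-60,"y":0,"z":120,"rx":0,"ry":0,"rz":0},{"x":-67,"y":0,"z":120,"rx":0,"ry":0,"rz":0},{"x":-73,"y":0,"z":120,"rx":0,"ry":0,"rz":0},{"x":-77,"y":0,"z":120,"rx":0,"ry":0,"rz":0},{"x":-80,"y":0,"z":120,"rx":0,"ry":0,"rz":0},{"x":-80,"y":0,"z":120,"rx":0,"ry":0,"rz":0},{"x":-80,"y":0,"z":120,"rx":0,"ry":0,"rz":0}]}}

```text
time: 14.8
tool_pos: [0.5138, 0.0139, 0.0703]
tool_rot: [3.141, 0.002, 2.957]
contact_force: [-0.5, 0.2, 0.1]
opening: 0.0297
grip_force: 0.0
```

Emit:
{"api": "arm_command", "payload": {"series": [{"x":15,"y":0,"z":0,"rx":0,"ry":0,"rz":0},{"x":15,"y":0,"z":-50,"rx":0,"ry":0,"rz":0},{"x":-109,"y":123,"z":-120,"rx":0,"ry":0,"rz":90},{"x":-109,"y":123,"z":-120,"rx":0,"ry":0,"rz":90},{"x":-109,"y":123,"z":-120,"rx":0,"ry":0,"rz":90},{"x":-109,"y":123,"z":-120,"rx":0,"ry":0,"rz":90},{"x":-109,"y":123,"z":-120,"rx":0,"ry":0,"rz":90},{"x":-109,"y":123,"z":-120,"rx":0,"ry":0,"rz":90},{"x":-109,"y":123,"z":-120,"rx":0,"ry":0,"rz":90},{"x":-109,"y":123,"z":-120,"rx":0,"ry":0,"rz":90},{"x":-109,"y":123,"z":-120,"rx":0,"ry":0,"rz":90},{"x":-109,"y":123,"z":-120,"rx":0,"ry":0,"rz":90},{"x":-109,"y":123,"z":-120,"rx":0,"ry":0,"rz":90},{"x":-109,"y":123,"z":-120,"rx":0,"ry":0,"rz":90},{"x":-109,"y":123,"z":-120,"rx":0,"ry":0,"rz":90}], "hand": 91.5}}

```text
time: 16.3
tool_pos: [0.6431, 0.1148, 0.1902]
tool_rot: [3.141, -0.0, 1.388]
contact_force: [-0.1, 0.1, 1.1]
opening: 0.0915
grip_force: 0.0
```

```bash
cat > look.py <<'E'
from h import *
import sys
a=read_camera('top'); b=read_camera('side'); save(a,'t'+sys.argv[1]); save(b,'s'+sys.argv[1])
for c,p in (('top',a),('side',b)):
    S=pose([p],'slab',np.array([.58,-.11])); Q=pose([p],'rule',np.array(eval(sys.argv[2])))
    for l in (S,Q):
        for v,f in l: print(c,np.round(v,4),round(f,3))
    if S and Q: print(rel(Q[0][0],S[0][0]))
o=observe(); print(o['time'],o['tool_pos'],o['tool_rot'])
E
python3 look.py 2 '.62,-.008'
```

```text
top [ 0.5818 -0.1105 -0.1794] 0.049
top [ 0.6258 -0.0089 -0.1877] 0.023
rule in slab: x 0.0253 y 0.1078 ang -0.0083 zero x -0.0747
side [ 0.5743 -0.1142 -0.2467] 0.811
side [ 6.148e-01  3.000e-04 -8.360e-02] 0.844
rule in slab: x 0.0113 y 0.1209 ang 0.1631 zero x -0.0874
16.6 [0.64292124 0.11482749 0.19023392] [ 3.14143684e+00 -1.02814248e-04  1.38650424e+00]
```

Emit:
{"api": "arm_command", "payload": {"series": [{"x":0,"y":0,"z":50,"rx":0,"ry":0,"rz":0},{"x":-25,"y":0,"z":95,"rx":0,"ry":0,"rz":0},{"x":-45,"y":0,"z":120,"rx":0,"ry":0,"rz":0},{"x":-60,"y":0,"z":120,"rx":0,"ry":0,"rz":0},{"x":-66,"y":0,"z":120,"rx":0,"ry":0,"rz":0},{"x":-70,"y":0,"z":120,"rx":0,"ry":0,"rz":0},{"x":-73,"y":0,"z":120,"rx":0,"ry":0,"rz":0},{"x":-76,"y":0,"z":120,"rx":0,"ry":0,"rz":0},{"x":-79,"y":0,"z":120,"rx":0,"ry":0,"rz":0},{"x":-82,"y":0,"z":120,"rx":0,"ry":0,"rz":0},{"x":-84,"y":0,"z":120,"rx":0,"ry":0,"rz":0},{"x":-86,"y":0,"z":120,"rx":0,"ry":0,"rz":0},{"x":-88,"y":0,"z":120,"rx":0,"ry":0,"rz":0}]}}

```text
time: 17.9
tool_pos: [0.627, 0.0284, 0.0706]
tool_rot: [3.141, -0.0, 1.386]
contact_force: [0.5, 3.8, 2.8]
opening: 0.0919
grip_force: 1.9
```

Emit:
{"api": "arm_command", "payload": {"series": [{"x":-1,"y":0,"z":0,"rx":0,"ry":0,"rz":0},{"x":-2,"y":0,"z":0,"rx":0,"ry":0,"rz":0}]}}

```text
time: 18.1
tool_pos: [0.6266, 0.0264, 0.0705]
tool_rot: [3.141, -0.0, 1.386]
contact_force: [1.6, 3.6, 3.2]
opening: 0.0909
grip_force: 1.9
```

Emit:
{"api": "arm_command", "payload": {"series": [{"x":-1,"y":0,"z":0,"rx":0,"ry":0,"rz":0},{"x":-2,"y":0,"z":0,"rx":0,"ry":0,"rz":0}]}}

```text
time: 18.3
tool_pos: [0.6261, 0.0244, 0.0703]
tool_rot: [3.141, -0.0, 1.386]
contact_force: [0.0, 3.8, 1.9]
opening: 0.0916
grip_force: 1.9
```

Emit:
{"api": "arm_command", "payload": {"series": [{"x":-1,"y":0,"z":0,"rx":0,"ry":0,"rz":0},{"x":-2,"y":0,"z":0,"rx":0,"ry":0,"rz":0}]}}

```text
time: 18.5
tool_pos: [0.6258, 0.023, 0.0703]
tool_rot: [3.141, -0.001, 1.386]
contact_force: [2.3, 5.5, 1.8]
opening: 0.0919
grip_force: 3.5
```

Emit:
{"api": "arm_command", "payload": {"series": [{"x":-1,"y":0,"z":0,"rx":0,"ry":0,"rz":0},{"x":-2,"y":0,"z":0,"rx":0,"ry":0,"rz":0}]}}

```text
time: 18.7
tool_pos: [0.6254, 0.0211, 0.0703]
tool_rot: [3.141, -0.001, 1.386]
contact_force: [0.9, 6.8, 2.1]
opening: 0.0913
grip_force: 3.5
```

Emit:
{"api": "arm_command", "payload": {"series": [{"x":-1,"y":0,"z":0,"rx":0,"ry":0,"rz":0},{"x":-2,"y":0,"z":0,"rx":0,"ry":0,"rz":0},{"x":-2,"y":0,"z":0,"rx":0,"ry":0,"rz":0}]}}

```text
time: 19.0
tool_pos: [0.625, 0.019, 0.0703]
tool_rot: [3.141, -0.001, 1.386]
contact_force: [1.8, 6.0, 2.4]
opening: 0.0912
grip_force: 3.2
```

Emit:
{"api": "arm_command", "payload": {"series": [{"x":4,"y":0,"z":0,"rx":0,"ry":0,"rz":0},{"x":15,"y":0,"z":0,"rx":0,"ry":0,"rz":0},{"x":25,"y":0,"z":-50,"rx":0,"ry":0,"rz":0},{"x":25,"y":0,"z":-100,"rx":0,"ry":0,"rz":0},{"x":305,"y":-157,"z":-130,"rx":0,"ry":0,"rz":0},{"x":305,"y":-157,"z":-130,"rx":0,"ry":0,"rz":0},{"x":305,"y":-157,"z":-130,"rx":0,"ry":0,"rz":0},{"x":305,"y":-157,"z":-130,"rx":0,"ry":0,"rz":0},{"x":305,"y":-157,"z":-130,"rx":0,"ry":0,"rz":0},{"x":305,"y":-157,"z":-130,"rx":0,"ry":0,"rz":0},{"x":305,"y":-157,"z":-130,"rx":0,"ry":0,"rz":0},{"x":305,"y":-157,"z":-130,"rx":0,"ry":0,"rz":0},{"x":305,"y":-157,"z":-130,"rx":0,"ry":0,"rz":0},{"x":305,"y":-157,"z":-130,"rx":0,"ry":0,"rz":0}], "hand": 0}}

```text
time: 20.4
tool_pos: [0.5269, 0.3461, 0.1998]
tool_rot: [-3.141, 0.001, 1.385]
contact_force: [0.2, -0.8, -0.5]
opening: 0.0006
grip_force: 0.0
```

```bash
python3 look.py 3 '.614,-.033'; python3 -c "
import cv2;a=cv2.imread('pics/t3.png')[130:250,260:380];cv2.imwrite('pics/t3c.png',cv2.resize(a,None,fx=5,fy=5,interpolation=cv2.INTER_CUBIC))"
```

```text
top [ 0.5798 -0.1164 -0.1959] 0.037
top [ 0.6204 -0.0381 -0.1904] 0.033
rule in slab: x 0.0246 y 0.0848 ang 0.0055 zero x -0.0754
20.7 [0.52699612 0.34641365 0.20023229] [-3.14158028e+00 -2.58415504e-05  1.38473653e+00]
```

View pics/t3c.png

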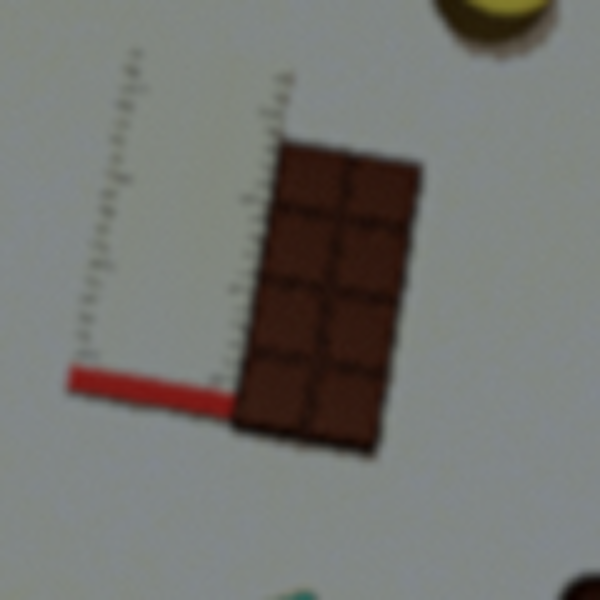

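View pics/s3.png

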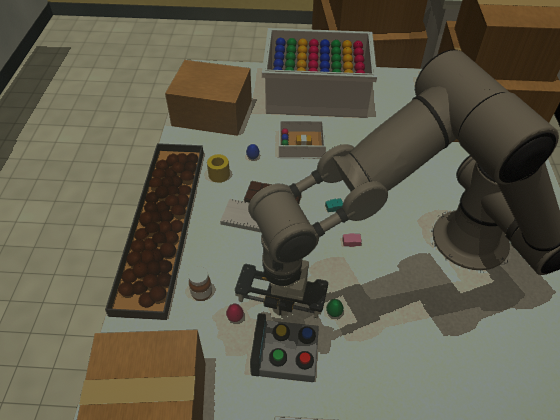

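```bash
python3 - <<'E'
from h import *
a=read_camera('top'); R=cv2.Rodrigues(np.array(a['rvec'],float))[0]; print('cam',(-R.T@np.array(a['tvec'],float).ravel()).round(3))
g=a['pixels'].astype(np.float32)
v=(.5802,-.1155,-.190)
us=np.arange(-.11,-.04,.001)
for nm,ns,z in (('rule',np.arange(.05,.121,.003),.016),('rule',np.arange(.05,.121,.003),.0),('slab',np.arange(-.033,.034,.003),.0),('slab',np.arange(-.033,.034,.003),.026)):
    acc=0
    for n in ns:
        uv=proj(a,loc(v,np.c_[us,np.full(len(us),n),np.full(len(us),z)])).astype(np.float32)
        acc=acc+cv2.remap(g,uv[None,:,0],uv[None,:,1],cv2.INTER_LINEAR)[0]
    acc/=len(ns)
    k=1 # green
    print(nm,z,np.c_[us*1000,acc][::2].round(0).astype(int)[:, [0,2,3]].tolist())
E
```

```text
cam [0.34  0.002 1.239]
rule 0.016 [[-110, 135, 129], [-108, 135, 129], [-106, 135, 129], [-104, 135, 129], [-102, 135, 129], [-100, 135, 129], [-98, 135, 129], [-96, 135, 129], [-94, 135, 129], [-92, 135, 129], [-90, 135, 130], [-88, 135, 130], [-86, 135, 129], [-84, 131, 125], [-82, 119, 115], [-80, 96, 100], [-78, 67, 92], [-76, 43, 97], [-74, 30, 111], [-72, 27, 120], [-70, 27, 123], [-68, 30, 123], [-66, 44, 123], [-64, 69, 124], [-62, 97, 125], [-60, 119, 126], [-58, 129, 126], [-56, 132, 126], [-54, 133, 127], [-52, 134, 128], [-50, 134, 129], [-48, 134, 129], [-46, 134, 129], [-44, 134, 129], [-42, 135, 129]]
rule 0.0 [[-110, 135, 130], [-108, 135, 129], [-106, 135, 129], [-104, 135, 129], [-102, 135, 129], [-100, 135, 129], [-98, 135, 129], [-96, 135, 129], [-94, 135, 129], [-92, 135, 129], [-90, 135, 129], [-88, 135, 130], [-86, 135, 130], [-84, 135, 129], [-82, 132, 126], [-80, 121, 117], [-78, 100, 102], [-76, 72, 92], [-74, 47, 95], [-72, 32, 108], [-70, 27, 118], [-68, 26, 122], [-66, 29, 123], [-64, 39, 123], [-62, 61, 123], [-60, 89, 125], [-58, 114, 126], [-56, 127, 
[... 560 characters left out ...]
-58, 25, 49], [-56, 25, 49], [-54, 25, 49], [-52, 24, 49], [-50, 24, 48], [-48, 24, 49], [-46, 24, 48], [-44, 24, 48], [-42, 23, 46]]
slab 0.026 [[-110, 135, 129], [-108, 135, 129], [-106, 135, 129], [-104, 135, 129], [-102, 135, 129], [-100, 135, 129], [-98, 135, 129], [-96, 135, 130], [-94, 135, 130], [-92, 135, 129], [-90, 130, 125], [-88, 116, 113], [-86, 91, 91], [-84, 59, 61], [-82, 30, 37], [-80, 15, 27], [-78, 15, 33], [-76, 20, 42], [-74, 24, 48], [-72, 25, 50], [-70, 26, 50], [-68, 26, 50], [-66, 25, 50], [-64, 25, 49], [-62, 25, 49], [-60, 25, 49], [-58, 24, 49], [-56, 24, 49], [-54, 24, 49], [-52, 24, 49], [-50, 24, 48], [-48, 24, 48], [-46, 22, 45], [-44, 21, 42], [-42, 19, 38]]
```

The rule is flush (offset 0.0848 m, angle 0.005 rad), and its zero sits at x = −0.075 m in the slab frame, inside the band. Now the keys: yellow first.

Emit:
{"api": "arm_command", "payload": {"series": [{"x":6,"y":-1,"z":40,"rx":0,"ry":0,"rz":0},{"x":6,"y":-1,"z":65,"rx":0,"ry":0,"rz":0},{"x":6,"y":-1,"z":71,"rx":0,"ry":0,"rz":0},{"x":6,"y":-1,"z":75,"rx":0,"ry":0,"rz":0},{"x":6,"y":-1,"z":78,"rx":0,"ry":0,"rz":0},{"x":6,"y":-1,"z":78,"rx":0,"ry":0,"rz":0},{"x":6,"y":-1,"z":78,"rx":0,"ry":0,"rz":0}]}}

```text
time: 21.45
tool_pos: [0.5272, 0.3534, 0.1236]
tool_rot: [3.14, -0.001, 1.386]
contact_force: [-1.5, -0.9, 3.9]
opening: 0.0005
grip_force: 1.5
```

Emit:
{"api": "arm_command", "payload": {"series": [{"x":0,"y":0,"z":1,"rx":0,"ry":0,"rz":0},{"x":0,"y":0,"z":3,"rx":0,"ry":0,"rz":0},{"x":0,"y":0,"z":3,"rx":0,"ry":0,"rz":0}]}}

```text
time: 21.75
tool_pos: [0.5273, 0.3534, 0.1216]
tool_rot: [3.139, -0.001, 1.386]
contact_force: [-3.7, -2.3, 14.1]
opening: 0.0005
grip_force: 7.1
```

Emit:
{"api": "arm_command", "payload": {"series": [{"x":0,"y":0,"z":-30,"rx":0,"ry":0,"rz":0},{"x":0,"y":0,"z":-40,"rx":0,"ry":0,"rz":0},{"x":64,"y":-12,"z":-40,"rx":0,"ry":0,"rz":0},{"x":64,"y":-12,"z":-40,"rx":0,"ry":0,"rz":0},{"x":64,"y":-12,"z":-40,"rx":0,"ry":0,"rz":0},{"x":64,"y":-12,"z":-15,"rx":0,"ry":0,"rz":0},{"x":64,"y":-12,"z":-8,"rx":0,"ry":0,"rz":0},{"x":64,"y":-12,"z":-3,"rx":0,"ry":0,"rz":0},{"x":64,"y":-12,"z":0,"rx":0,"ry":0,"rz":0},{"x":64,"y":-12,"z":0,"rx":0,"ry":0,"rz":0},{"x":64,"y":-12,"z":0,"rx":0,"ry":0,"rz":0}]}}

```text
time: 22.85
tool_pos: [0.5262, 0.4174, 0.1216]
tool_rot: [-3.141, 0.001, 1.386]
contact_force: [-7.1, -4.6, 12.8]
opening: 0.0005
grip_force: 6.5
```

Green bottomed at about 13 N. I'll lift clear and check before handing in.

Emit:
{"api": "arm_command", "payload": {"series": [{"x":0,"y":0,"z":-30,"rx":0,"ry":0,"rz":0},{"x":0,"y":0,"z":-80,"rx":0,"ry":0,"rz":0},{"x":0,"y":0,"z":-120,"rx":0,"ry":0,"rz":0},{"x":0,"y":0,"z":-120,"rx":0,"ry":0,"rz":0},{"x":0,"y":0,"z":-120,"rx":0,"ry":0,"rz":0},{"x":0,"y":0,"z":-120,"rx":0,"ry":0,"rz":0},{"x":0,"y":0,"z":-120,"rx":0,"ry":0,"rz":0}]}}

```text
time: 23.55
tool_pos: [0.5263, 0.4178, 0.2374]
tool_rot: [-3.139, 0.002, 1.386]
contact_force: [-0.5, 0.5, -0.8]
opening: 0.0005
grip_force: 0.0
```

```bash
python3 look.py 4 '.619,-.036'; python3 -c "from cell import *; print(hand_in())"
```

```text
top [ 0.5804 -0.1167 -0.184 ] 0.03
top [ 0.62   -0.0376 -0.1889] 0.024
rule in slab: x 0.0245 y 0.0850 ang -0.0049 zero x -0.0755
side [ 0.5838 -0.1443  0.1255] 0.691
23.85 [0.52664334 0.41831549 0.23876994] [-3.14108811e+00  3.95178933e-04  1.38597665e+00]
the job is handed in; nothing more can be done
None
```

I handed the job in at about 24 s without a verdict back: the gold bar is in the tub, the rule is flush along the slab (offset 85.0 mm, angle about 0.005 rad), and yellow then green were pressed to the stop; the rule's zero end is about 4.5 mm off level (7 mm allowed), and I did not re-check the other goods after moving.

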